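# Turn the tumbling drum until its vent valve points straight up

## Robot

A 6-joint arm with a two-finger parallel gripper is mounted at the origin on the work surface; the furniture and walls round the work are solid. World frame = base frame: x ahead of the robot, y to its left, z up, the work surface at z = 0. Lengths are in m, angles in rad, forces in N, time in s.
With the tool pointing down it reaches from about 0.4 to 0.825 m from the base axis. Payload 7 kg.
Tool frame: the origin (TCP) lies at the very end of the fingers, on their centre line; the grasp point (between the pads) lies 19 mm behind it (arm.grip_point_offset is the distance from the TCP to the grasp point, in m); z points along the fingers, y is the line along which they close (so a half turn about z gives the same grasp; the last joint's range is limited). The gripper opens to 88 mm and grips with 3 to 60 N. Pads are 19 mm wide; open, the fingers measure 130 mm over their backs; the gripper's body (78 mm by 193 mm) begins 47 mm behind the grasp point.
Start: joints at [0.288, 0.359, 0.012, 0, -1.224, -0.288], TCP at [0.675, -0, 0.227] pointing down, gripper open.
Joint ranges: [-3.07, 3.07], [-1.43, 2.12], [-1.02, 1.25], [-3.03, 1.67], [-3.05, -0], [-3.03, 3.03]. Speed limits (rad/s): [2.39, 2.39, 3.01, 3.14, 3.14, 3.14].

## Interface

Orientations are given as [roll, pitch, yaw] about the fixed x, y, z axes, in that order (R = Rz(yaw) Ry(pitch) Rx(roll)).
In Python, from station import arm, cams gives the robot as it stands.
- The arm moves only by the shell command python3 -m handwheel 'ROWS' [FORCE]. ROWS is JSON, a list that holds one entry, the list of rows, each a list of 7 numbers: the shift along the tool's x, y, z normalised to -1 to 1, where 1 is 0.08 m, then the turn, a rotation vector about the tool's x, y, z normalised to -1 to 1, where 1 is 0.5 rad, then the closure in counts, from 0 (fully open) to 255 (shut). In form: [[[x, y, z, wx, wy, wz, hand], ...]]. A call has 1 to 5 rows; each row is the pose to reach, as a shift and turn from the pose commanded when the call began, along the tool's axes at that moment; what a row does not reach only later rows make up. A row lasts 1/8 s, in which the tool goes at most 62.5 mm and 10.7 degrees, less where a joint would pass 70% of its speed; a pose out of reach is approached as far as the arm can. A call with a number of a shift or a turn outside -1 to 1 is refused whole. A call with a gripper value outside its range is refused whole. The fingers move at their own pace and stop on an object; FORCE is the grip in N (left out, the last holds). Time passes only in rows, so rows that repeat a pose let the fingers close. It gives the time, the measured TCP pose, the force, the opening and the grip force at its end, in the units of the state.
- arm.get_state(): the state, without advancing time (a new reading comes with each control period).
- cams.grab_frame(name): name is "scene" or "side" or "wrist"; returns the picture (384x512x3 uint8, blue, green, red); there is no depth.
- cams.camera_info(name): a dict with "camera_matrix" (3x3 intrinsics, pixels), "R" (3x3) and "t" (3): a world point X has camera coordinates R X + t; the wrist camera has in their place "hand_eye" (4x4, takes a point from camera to tool coordinates, whose origin is the TCP and whose axes are the flange's). Camera axes: x right, y down, z forward; pixel columns grow to the right and rows downward; lengths in m; the calibration is good to about 2 mm. The wrist camera is an equidistant fisheye: a pixel r from the principal point sees the ray r / f radians off the axis. A picture is of the moment at which its call begins: read the wrist's pose just before it. camera_info takes no time and is no camera call.
- arm.job_done(): hands the job in; it is judged then, once.
The state is a dict: "t": time; "q": joint angles; "qd": joint speeds; "joint_efforts": joint torques, N m; "eef_pos": TCP position; "ee_rot": TCP orientation; "force": force on the tool from outside, world axes, zero at the start; "moment": the same for the moment, N m; "width": finger opening in m; "gripper_force": force on a finger pad.
Only numpy, scipy, OpenCV 4.12 (cv2) and the standard library are available. Lean on these libraries where they do the work, as an engineer would, in place of code of your own. Each camera call takes 0.05 s, during which the arm holds its last target. There are 200 camera calls.

## Task

The mixing drum on its bench stand has to be vented before it is opened: push its spokes round with the fingertips, one after another, until the short brass vent valve stem on the drum points straight up, then leave it standing still and take the hand away. Only push the spokes, lightly: do not squeeze or force the drum or its spokes, do not push on the valve stem, and leave the jars and the lid where they are.

Things in the scene. Friction and masses are not known exactly. Their poses are not given: they have to be found in the camera images.
- wheel_center (a point): Centre of the drum wheel: point on its level axle in the plane of the spokes, 160 mm above the table. Does not turn with the wheel: x along the axle, away from the robot; y level, to the left, in the plane of the spokes; z up. The steel drum round the axle is 140 mm in diameter (145 over its two bands) and reaches from 46 mm in front of this point to 74 mm behind it.
- stand: Stand bolted to the table, carrying the drum; origin on the table under wheel_center, same axes. Base plate 177x170x12 mm, from 30 mm in front of the origin to 147 mm behind; two posts 62 mm wide between 82 and 150 mm behind the origin, tops 191 mm above the table.
- spoke_end (a point): Outer end, 135 mm from the axle, of one of five equal straight round steel spokes (12 mm thick, round ends, from the drum shell at radius 70 mm; 22 mm collar up to radius 78 mm). All lie in the plane x = 0 of wheel_center, 72 degrees apart: 36, 108, 180, 252 and 324 degrees clockwise from the valve stem, seen by the robot. This is the one at 36 degrees.
- wheel (a joint): Angle of the wheel (rad): direction of the valve stem clockwise from straight up, seen by the robot looking along +x of wheel_center. 0 or 2 pi: straight up; pi/2: to the right (-y); pi: down. Turns either way by hand and stays where it is left: balanced, about 0.25 N m of bearing drag (2 to 3 N at a spoke's end).
- vent_tip (a point): Outer end of the vent valve stem, 104 mm from the axle, in the plane of the spokes midway between two of them: a short brass stem 10 mm thick on a 20 mm flange, with a 14 mm brass cap 14 mm long, projecting 34 mm from the drum shell. Its z axis points outward along the stem.
- jam: Full jam jar with a lid, 70 mm diameter, 114 mm tall, standing loose left of the wheel; origin at the centre of its underside. Leave alone.
- empty: Empty open glass jar, 69 mm diameter, 112 mm tall, standing loose right of the wheel; origin at the centre of its underside. Leave alone.
- lid: Loose jar lid, 70 mm diameter, 15 mm tall, lying in front of the stand; origin at the centre of its underside. Leave alone.

How it is judged:
By the outcome, as a careful person would: the job done as asked, in the order asked, and still so for the second after the job is handed in, with the robot touching nothing.
It also fails if it takes over 58 s, if anything falls off the work surface, if the arm or the gripper's body presses on something with over 40 N, if the wrist force passes 120 N, or if a joint passes its speed limit or range.

## Working session

There is one attempt and no reset: what is moved stays moved. The work goes in short steps, Python scripts to look and compute and a shell command to move; the robot and the scene stay as the last step left them, time stands still between calls to the robot, and variables do not carry over. Pictures are saved under pics/ and viewed, at most 10 in all, crops included, and the job is handed in when it is done.

```bash
mkdir -p pics; ls; python3 - <<'E'
from station import arm,cams
import cv2,numpy as np
a=cams.grab_frame("scene");b=cams.grab_frame("side")
cv2.imwrite("pics/scene.png",a);cv2.imwrite("pics/side.png",b)
cv2.imwrite("pics/both.png",cv2.resize(np.vstack([a,b]),None,fx=.78,fy=.78))
for n in("scene","side","wrist"):
    print(n,{k:np.round(v,4).tolist() if not isinstance(v,str) else v for k,v in cams.camera_info(n).items()})
s=arm.get_state();print({k:np.round(v,3).tolist() for k,v in s.items()})
E
```

```text
pics
scene {'camera_matrix': [[348.7224, 0.0, 256.2527], [0.0, 348.7224, 192.6764], [0.0, 0.0, 1.0]], 'R': [[0.655, -0.7553, -0.0218], [-0.3797, -0.3041, -0.8737], [0.6533, 0.5805, -0.486]], 't': [-0.3882, 0.3371, 0.7209]}
side {'camera_matrix': [[475.7231, 0.0, 260.7606], [0.0, 475.7231, 193.7652], [0.0, 0.0, 1.0]], 'R': [[-0.8518, -0.5237, -0.0149], [-0.2124, 0.3712, -0.9039], [0.4789, -0.7668, -0.4274]], 't': [0.4143, 0.2801, 0.7291]}
wrist {'camera_matrix': [[297.3186, 0.0, 251.6349], [0.0, 297.3186, 191.3393], [0.0, 0.0, 1.0]], 'hand_eye': [[-0.0, -0.9539, -0.3, 0.0814], [1.0, -0.0002, 0.0004, -0.0019], [-0.0005, -0.3, 0.9539, -0.1582], [0.0, 0.0, 0.0, 1.0]]}
{'t': 0.1, 'q': [0.288, 0.359, 0.011, -0.0, -1.224, -0.288], 'qd': [-0.001, -0.002, 0.004, 0.001, -0.0, 0.002], 'joint_efforts': [-0.001, -58.417, 29.375, 7.016, 0.01, -0.0], 'eef_pos': [0.675, -0.0, 0.226], 'ee_rot': [3.14, -0.0, -1.571], 'force': [-0.196, -0.621, 1.058], 'moment': [-0.009, -0.006, 0.006], 'gripper_force': 0.0, 'width': 0.088}
```

View pics/scene.png

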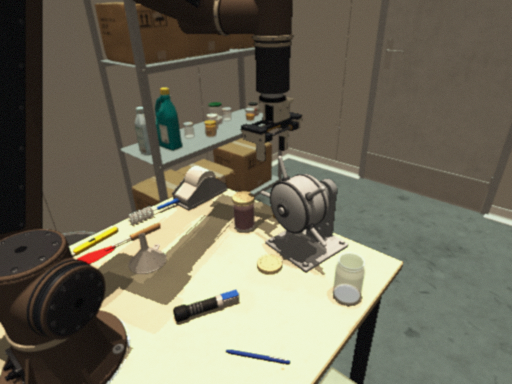

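View pics/side.png

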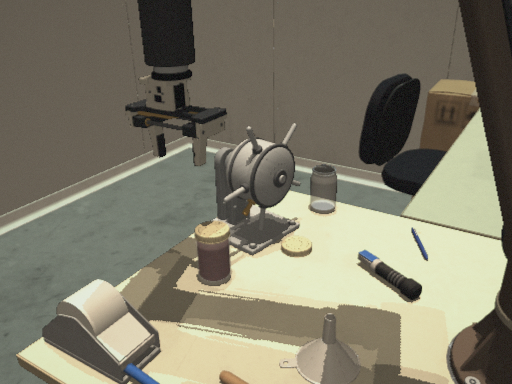

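```bash
cat > h.py <<'E'
import numpy as np,cv2
from station import arm,cams
def P(n):
    i=cams.camera_info(n);return np.array(i["camera_matrix"]),np.array(i["R"]),np.array(i["t"])
def ray(n,uv):
    K,R,t=P(n);return -R.T@t, R.T@np.linalg.inv(K)@np.array([*uv,1.])
def tri(a,b):
    A=[];r=[]
    o1,d1=ray("scene",a);o2,d2=ray("side",b)
    s=np.linalg.lstsq(np.stack([d1,-d2],1),o2-o1,rcond=None)[0]
    p,q=o1+s[0]*d1,o2+s[1]*d2
    return (p+q)/2,np.linalg.norm(p-q)
def proj(n,X):
    K,R,t=P(n);x=K@(R@np.asarray(X)+t);return x[:2]/x[2]
def plane(n,uv,ax,v):
    o,d=ray(n,uv);return o+d*(v-o[ax])/d[ax]
E
python3 - <<'E'
from h import *
a=cv2.imread("pics/scene.png");b=cv2.imread("pics/side.png")
z=lambda i,u,v,w,h:cv2.resize(i[v:v+h,u:u+w],None,fx=4,fy=4,interpolation=cv2.INTER_CUBIC)
cv2.imwrite("pics/z1.png",np.hstack([z(a,255,140,100,130),z(b,205,118,100,130)]))
print(tri((280,210),(283,180)))
E
```

```text
(array([ 0.51932331, -0.14863005,  0.16018616]), np.float64(0.0014166301685466821))
```

View pics/z1.png

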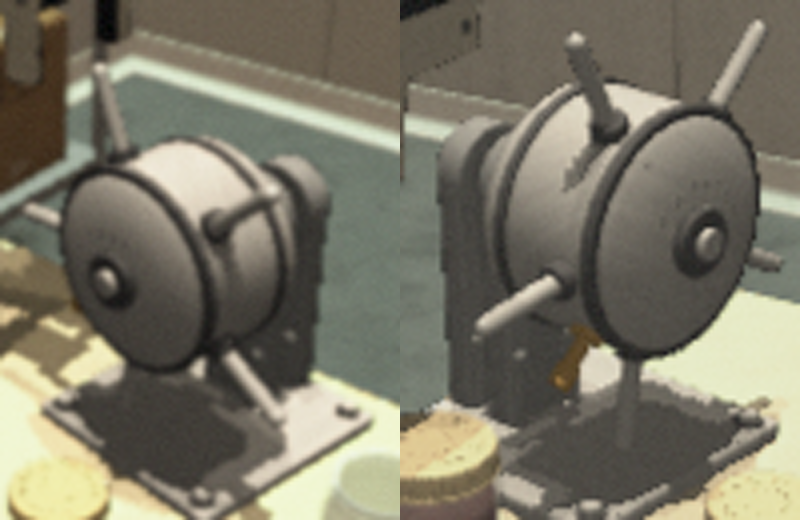

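```bash
python3 - <<'E'
from h import *
S=dict(A=(280,157),B=(323.5,188),C=(324.5,243),D=(262,192.5));T=dict(tl=(248.8,128),tr=(294.5,124.5),l=(225.3,199.5),r=(299,184.5),b=(261.5,229))
pts=[]
for k in S:
  for m in T:
    p,r=tri(S[k],T[m])
    if r<.012: print(k,m,p.round(4),round(r,4))
for k,m in [("C","b"),("D","l"),("A","tl"),("B","tr")]:
    print(k,m,tri(S[k],T[m]))
E
```

```text
A tl [ 0.5745 -0.1052  0.2788] 0.0011
B tr [ 0.5476 -0.2536  0.2497] 0.0022
C r [ 0.5433 -0.2703  0.0979] 0.0039
D l [ 0.5875 -0.0318  0.144 ] 0.0036
C b (array([ 0.63061321, -0.21448322, -0.00330534]), np.float64(0.04541316051429482))
D l (array([ 0.58754004, -0.03175379,  0.14402841]), np.float64(0.0036286161628855122))
A tl (array([ 0.57447565, -0.1051782 ,  0.27875639]), np.float64(0.0011484395482841666))
B tr (array([ 0.54761242, -0.25362169,  0.24972949]), np.float64(0.0021818066845670195))
```

```bash
cat >> h.py <<'E'
def tip(p,a,r=.132):  # a clockwise from up, robot's view
    c,s=np.cos(p[2]),np.sin(p[2]); y=-r*np.sin(a)
    return np.array([p[0]-s*y,p[1]+c*y,.160+r*np.cos(a)])
E
python3 - <<'E'
from h import *
from scipy.optimize import least_squares
S=[(280,157),(323.5,188),(324.5,243),(262,192.5)];T=[(248.8,128),(294.5,124.5),(299,184.5),(225.3,199.5),(261.5,229)]
off=[0,1,2,4];off2=[0,1,2,4,3]
f=lambda p:np.concatenate([proj("scene",tip(p,p[3]+o*np.radians(72)))-u for o,u in zip(off,S)]+[proj("side",tip(p,p[3]+o*np.radians(72)))-u for o,u in zip(off2,T)])
r=least_squares(f,[.566,-.155,-.17,-.4]);print(r.x,np.degrees(r.x[2:]),f(r.x).round(1))
p=r.x
for o in range(5):
    v=p[3]+np.radians(36+72*o);print(o,np.degrees(v)%360,proj("side",tip(p,v,.1)),proj("scene",tip(p,v,.1)))
for n,u in (("jam",(213.5,232)),):print(n,plane("side",u,2,.114))
print("empty",plane("scene",(351,259),2,.112),"lid",plane("scene",(269,263),2,.015),plane("side",(297,243),2,.015))
E
```

```text
[ 0.56429682 -0.15935628 -0.17987013 -0.4377615 ] [-10.30579934 -25.0818865 ] [-0.2 -0.6  0.3 -0.4  0.6  1.6 -0.  -0.6 -0.1  0.   0.6  0.2 -0.1 -0.5
  0.   1.1 -0.7  0.4]
0 10.918113503774164 [272.82174632 129.39744985] [300.12081336 173.45281034]
1 82.91811350377417 [295.2781475  156.53932394] [322.33407597 216.26795023]
2 154.91811350377415 [279.62756599 204.13754788] [303.58263589 239.78594865]
3 226.91811350377415 [245.58376284 213.12787363] [275.05032153 215.05959817]
4 298.9181135037742 [239.08034823 165.11897867] [271.73443577 177.03491527]
jam [0.56409276 0.04435003 0.114     ]
empty [ 0.51621694 -0.35622243  0.112     ] lid [ 0.47433398 -0.14843787  0.015     ] [ 0.4807295  -0.14599508  0.015     ]
```

```bash
cat >> h.py <<'E'
W=[.5643,-.1594,-.1799]
def tcp():
    s=arm.get_state();d=np.array(s["eef_pos"])-[W[0],W[1],.16];c,n=np.cos(W[2]),np.sin(W[2])
    print("t",s["t"],"axle %.1f Y %.1f Z %.1f mm"%tuple(1e3*np.array([c*d[0]+n*d[1],-(-n*d[0]+c*d[1]),d[2]])),np.round(s["ee_rot"],3),np.round(s["force"],1),s["width"])
E
python3 -m handwheel '[[[0,0,-0.4,0,0,0.36,255],[0,0,-0.8,0,0,0.36,255],[0,0,-0.8,0,0,0.36,255],[0,0,-0.8,0,0,0.36,255]]]' 5; python3 -c "
from h import *
tcp()"
```

```text
t: 0.6
eef_pos: [0.6746, 0.0, 0.2897]
ee_rot: [3.14, 0.0, -1.751]
force: [-0.6, 0.5, -1.9]
width: 0.0533
gripper_force: 0.0
t 0.6 axle 79.9 Y -176.6 Z 129.7 mm [ 3.14   0.    -1.751] [-0.6  0.5 -1.9] 0.053256704494224816
```

```bash
python3 -m handwheel '[[[0.3,0.5,0,0,0,0,255],[0.8,1,0,0,0,0,255],[1,1,0,0,0,0,255],[1,1,0.25,0,0,0,255],[1,1,0.5,0,0,0,255]]]';  python3 -m handwheel '[[[0,0,0,0,0,0,255],[0,0,0,0,0,0,255],[0,0,0,0,0,0,255]]]'; python3 - <<'E'
from h import *
tcp()
a=cams.grab_frame("scene");b=cams.grab_frame("side")
z=lambda i,u,v,w,h:cv2.resize(i[v:v+h,u:u+w],None,fx=4,fy=4,interpolation=cv2.INTER_CUBIC)
cv2.imwrite("pics/z2.png",np.hstack([z(a,245,130,100,130),z(b,205,108,100,130)]))
E
```

```text
t: 1.23
eef_pos: [0.5818, -0.0647, 0.2493]
ee_rot: [3.141, -0.0, -1.751]
force: [0.5, 0.5, -0.6]
width: 0.0035
gripper_force: 0.0
t: 1.6
eef_pos: [0.5825, -0.0643, 0.2512]
ee_rot: [-3.141, 0.0, -1.751]
force: [0.4, -0.7, -0.0]
width: 0.0002
gripper_force: 0.0
t 1.6 axle 0.9 Y -96.8 Z 91.2 mm [-3.141  0.    -1.751] [ 0.4 -0.7 -0. ] 0.00015855712570093976
```

View pics/z2.png

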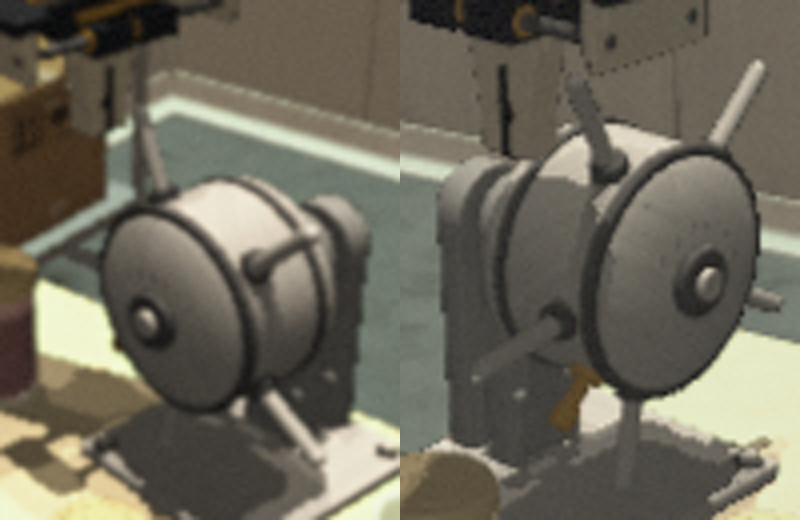

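```bash
python3 -m handwheel '[[[0.12,0,0,0,0,0,255],[0.24,0,0,0,0,0,255],[0.34,0,0,0,0,0,255],[0.44,0,0,0,0,0,255],[0.54,0,0,0,0,0,255]]]';  python3 -m handwheel '[[[0.1,0,0,0,0,0,255],[0.2,0,0,0,0,0,255],[0.3,0,0,0,0,0,255],[0.4,0,0,0,0,0,255],[0.5,0,0,0,0,0,255]]]'; python3 -c "
from h import *
tcp()"
```

```text
t: 2.33
eef_pos: [0.5744, -0.1073, 0.2509]
ee_rot: [-3.141, 0.0, -1.751]
force: [0.9, 2.6, 2.1]
width: 0.0004
gripper_force: 1.5
t: 2.95
eef_pos: [0.5669, -0.1467, 0.2506]
ee_rot: [3.142, 0.0, -1.751]
force: [-0.1, 3.1, 2.5]
width: 0.0
gripper_force: 1.7
t 2.95 axle 0.3 Y -12.9 Z 90.6 mm [ 3.142  0.    -1.751] [-0.1  3.1  2.5] 3.227091250735569e-05
```

```bash
python3 -m handwheel '[[[0.1,0,0,0,0,0,255],[0.2,0,0,0,0,0,255],[0.3,0,0.03,0,0,0,255],[0.4,0,0.06,0,0,0,255],[0.5,0,0.1,0,0,0,255]]]';  python3 -m handwheel '[[[0.1,0,0,0,0,0,255],[0.2,0,0,0,0,0,255],[0.3,0,0,0,0,0,255],[0.4,0,0,0,0,0,255],[0.5,0,0,0,0,0,255]]]'; python3 - <<'E'
from h import *
tcp()
a=cams.grab_frame("scene");b=cams.grab_frame("side")
z=lambda i,u,v,w,h:cv2.resize(i[v:v+h,u:u+w],None,fx=4,fy=4,interpolation=cv2.INTER_CUBIC)
cv2.imwrite("pics/z3.png",np.hstack([z(a,245,130,100,130),z(b,205,108,100,130)]))
E
```

```text
t: 3.58
eef_pos: [0.5597, -0.1862, 0.2425]
ee_rot: [3.142, -0.0, -1.751]
force: [-0.6, 3.6, 2.8]
width: 0.0004
gripper_force: 1.7
t: 4.2
eef_pos: [0.5527, -0.2256, 0.2427]
ee_rot: [-3.141, -0.0, -1.751]
force: [0.2, 2.7, 0.8]
width: 0.0003
gripper_force: 1.2
t 4.2 axle 0.4 Y 67.2 Z 82.7 mm [-3.141 -0.    -1.751] [0.2 2.7 0.8] 0.00031178815800743344
```

View pics/z3.png

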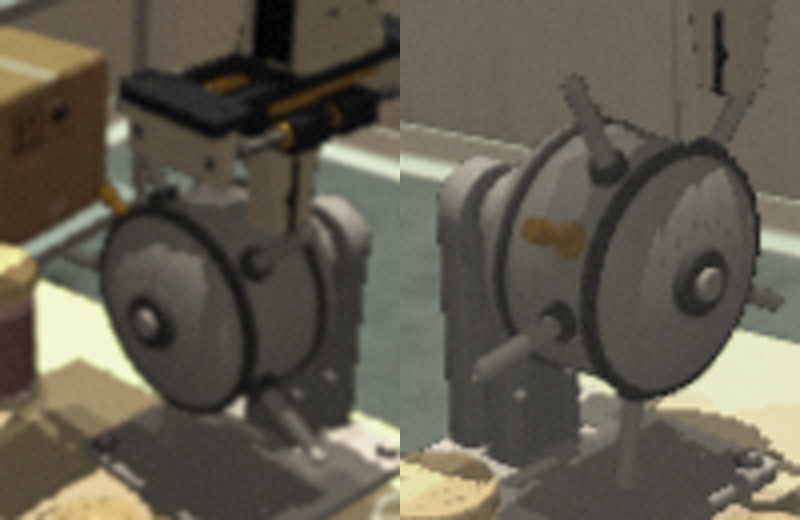

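```bash
python3 -m handwheel '[[[-0.1,0,0,0,0,0,255],[-0.1,0,-0.5,0,0,0,255],[-0.1,0,-1,0,0,0,255],[-0.1,0,-1,0,0,0,255]]]';  python3 -m handwheel '[[[-0.5,0,0,0,0,0,255],[-1,0,0,0,0,0,255],[-1,0,0,0,0,0,255]]]'; python3 -m handwheel '[[[-0.4,0,0,0,0,0,255],[-0.97,0,0,0,0,0,255],[-0.97,0,0,0,0,0,255],[-0.97,0,0.5,0,0,0,255],[-0.97,0,0.92,0,0,0,255]]]';python3 -m handwheel '[[[0,0,0,0,0,0,255],[0,0,0,0,0,0,255]]]'; python3 -c "
from h import *
tcp()"
```

```text
t: 4.8
eef_pos: [0.5556, -0.2172, 0.3264]
ee_rot: [-3.135, -0.001, -1.75]
force: [-0.2, 0.4, -0.5]
width: 0.0009
gripper_force: 0.0
t: 5.18
eef_pos: [0.5686, -0.136, 0.3219]
ee_rot: [3.141, 0.0, -1.748]
force: [0.2, 0.4, -0.5]
width: 0.0005
gripper_force: 0.0
t: 5.8
eef_pos: [0.5818, -0.0626, 0.2476]
ee_rot: [3.141, -0.0, -1.751]
force: [0.3, 0.1, -0.3]
width: 0.0007
gripper_force: 0.0
t: 6.05
eef_pos: [0.583, -0.0627, 0.2503]
ee_rot: [-3.14, -0.0, -1.751]
force: [0.5, -0.0, -0.2]
width: 0.0008
gripper_force: 0.0
t 6.05 axle 1.1 Y -98.5 Z 90.3 mm [-3.14  -0.    -1.751] [ 0.5 -0.  -0.2] 0.0008210688364603488
```

```bash
python3 -m handwheel '[[[0.12,0,0,0,0,0,255],[0.24,0,0,0,0,0,255],[0.34,0,0,0,0,0,255],[0.44,0,0,0,0,0,255],[0.54,0,0,0,0,0,255]]]';  python3 -m handwheel '[[[0.1,0,0,0,0,0,255],[0.2,0,0,0,0,0,255],[0.3,0,0,0,0,0,255],[0.4,0,0,0,0,0,255],[0.5,0,0,0,0,0,255]]]';  python3 -m handwheel '[[[0.1,0,0,0,0,0,255],[0.2,0,0,0,0,0,255],[0.3,0,0,0,0,0,255],[0.4,0,0,0,0,0,255],[0.5,0,0,0,0,0,255]]]'; python3 -m handwheel '[[[0.07,0,0,0,0,0,255],[0.13,0,0,0,0,0,255],[0.18,0,0,0,0,0,255],[0.22,0,0,0,0,0,255],[0.22,0,0,0,0,0,255]]]'; python3 - <<'E'
from h import *
tcp()
a=cams.grab_frame("scene");b=cams.grab_frame("side")
cv2.imwrite("pics/s4.png",a);cv2.imwrite("pics/d4.png",b)
z=lambda i,u,v,w,h:cv2.resize(i[v:v+h,u:u+w],None,fx=4,fy=4,interpolation=cv2.INTER_CUBIC)
cv2.imwrite("pics/z4.png",np.hstack([z(a,245,130,100,130),z(b,205,108,100,130)]))
E
```

```text
t: 6.68
eef_pos: [0.5749, -0.1048, 0.2494]
ee_rot: [-3.141, 0.001, -1.751]
force: [0.8, 3.5, 2.5]
width: 0.0006
gripper_force: 1.6
t: 7.3
eef_pos: [0.5673, -0.1444, 0.2489]
ee_rot: [3.141, 0.0, -1.751]
force: [0.6, 3.0, 2.6]
width: 0.0005
gripper_force: 1.7
t: 7.92
eef_pos: [0.5601, -0.1837, 0.2488]
ee_rot: [3.141, 0.0, -1.751]
force: [0.9, 3.6, -1.3]
width: 0.0003
gripper_force: 1.4
t: 8.55
eef_pos: [0.5571, -0.2009, 0.2491]
ee_rot: [-3.141, -0.0, -1.751]
force: [0.6, 1.4, 0.3]
width: 0.0002
gripper_force: 0.6
t 8.55 axle 0.4 Y 42.2 Z 89.1 mm [-3.141 -0.    -1.751] [0.6 1.4 0.3] 0.00022741087184961772
```

View pics/z4.png

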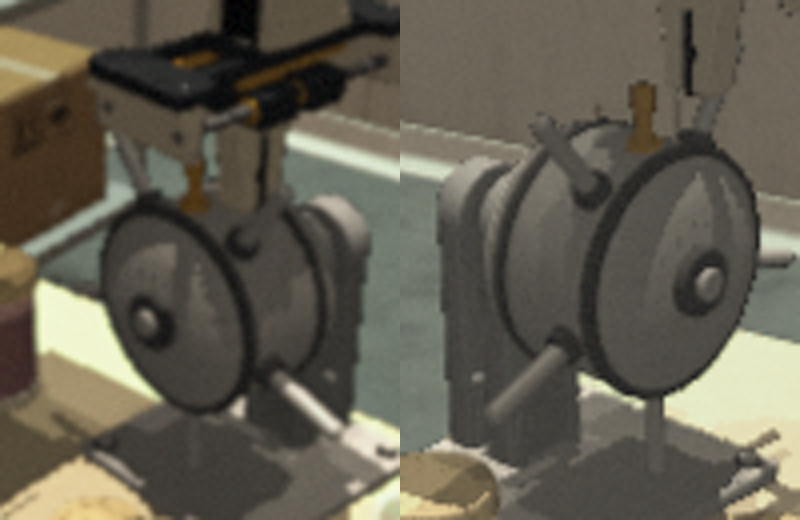

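```bash
cat >> h.py <<'E'
def fit(sp_side,sp_scene,g=0.):
    from scipy.optimize import least_squares
    R=np.radians
    f=lambda q:np.concatenate([proj("side",tip(W,q[0]+R(o)))-u for o,u in sp_side]+[proj("scene",tip(W,q[0]+R(o)))-u for o,u in sp_scene])
    r=least_squares(f,[g]);print("angle deg",np.degrees(r.x),f(r.x).round(1))
E
python3 - <<'E'
from h import *
fit([(324,(241.3,138)),(108,(303.3,172.5)),(252,(228,211)),(180,(269,225.5))],[(108,(331,238))])
E
```

```text
angle deg [-1.54074598] [-0.7  0.  -1.4  0.2  0.2  0.6 -0.1  0.1 -1.6  0.1]
```

```bash
python3 -m handwheel '[[[0.02,0,0,0,0,0,255],[0.04,0,0,0,0,0,255],[0.055,0,0,0,0,0,255],[0.055,0,0,0,0,0,255],[0.055,0,0,0,0,0,255]]]'; python3 -c "
from h import *
tcp()";  python3 -m handwheel '[[[-0.1,0,0,0,0,0,255],[-0.1,0,0,0,0,0,255],[-0.1,0,-0.5,0,0,0,255],[-0.1,0,-1,0,0,0,255],[-0.1,0,-1,0,0,0,255]]]'; python3 -m handwheel '[[[0,0,-0.3,0,0,0,255],[0,0,-0.6,0,0,0,255],[0,0,-0.6,0,0,0,255]]]'; python3 - <<'E'
from h import *
tcp()
a=cams.grab_frame("scene");b=cams.grab_frame("side")
cv2.imwrite("pics/s5.png",a);cv2.imwrite("pics/d5.png",b)
z=lambda i,u,v,w,h:cv2.resize(i[v:v+h,u:u+w],None,fx=4,fy=4,interpolation=cv2.INTER_CUBIC)
cv2.imwrite("pics/z5.png",np.hstack([z(a,245,130,100,130),z(b,205,108,100,130)]))
for n,i in(("scene",a),("side",b)):
    print(n,[proj(n,tip(W,0,r)).round(1) for r in(.075,.104)])
    h=cv2.cvtColor(i,cv2.COLOR_BGR2HSV);m=cv2.inRange(h,(8,120,50),(28,255,255))
    u,v=proj(n,tip(W,0,.09)).astype(int)
    ys,xs=np.nonzero(m[v-14:v+14,u-14:u+14])
    for r in sorted(set(ys)):print(r+v-14,xs[ys==r].mean().round(1)+u-14,(ys==r).sum(),end="; ")
    print()
E
```

```text
t: 9.28
eef_pos: [0.5564, -0.205, 0.249]
ee_rot: [3.142, -0.0, -1.751]
force: [1.2, 2.7, -0.2]
width: 0.0005
gripper_force: 0.9
t 9.275 axle 0.3 Y 46.2 Z 89.0 mm [ 3.142 -0.    -1.751] [ 1.2  2.7 -0.2] 0.0005175208049443576
t: 9.9
eef_pos: [0.5592, -0.1976, 0.3328]
ee_rot: [-3.135, -0.0, -1.75]
force: [0.0, 0.1, -0.5]
width: 0.0005
gripper_force: 0.0
t: 10.28
eef_pos: [0.5583, -0.1973, 0.3784]
ee_rot: [-3.139, -0.0, -1.751]
force: [0.0, -0.4, -0.2]
width: 0.0004
gripper_force: 0.0
t 10.275 axle 0.9 Y 38.3 Z 218.4 mm [-3.139 -0.    -1.751] [ 0.  -0.4 -0.2] 0.0004408521190756266
scene [array([294.4, 179.2]), array([294.8, 168.9])]
170 294.0 3; 171 293.5 4; 172 294.0 3; 173 294.0 3; 174 294.0 3; 175 294.0 3; 176 294.0 3; 177 294.0 3; 178 294.0 3; 179 293.5 6; 180 293.5 8; 181 293.5 8; 182 294.0 7; 183 293.5 2; 
side [array([267.1, 141.9]), array([267. , 128.9])]
129 266.5 4; 130 266.5 6; 131 266.5 6; 132 266.5 6; 133 266.5 6; 134 266.5 6; 135 266.5 4; 136 266.5 4; 137 266.5 4; 138 267.0 3; 139 266.5 4; 140 266.5 4; 141 266.5 4; 142 266.5 6; 143 266.5 8; 144 266.5 8; 145 265.5 4;
```

View pics/z5.png

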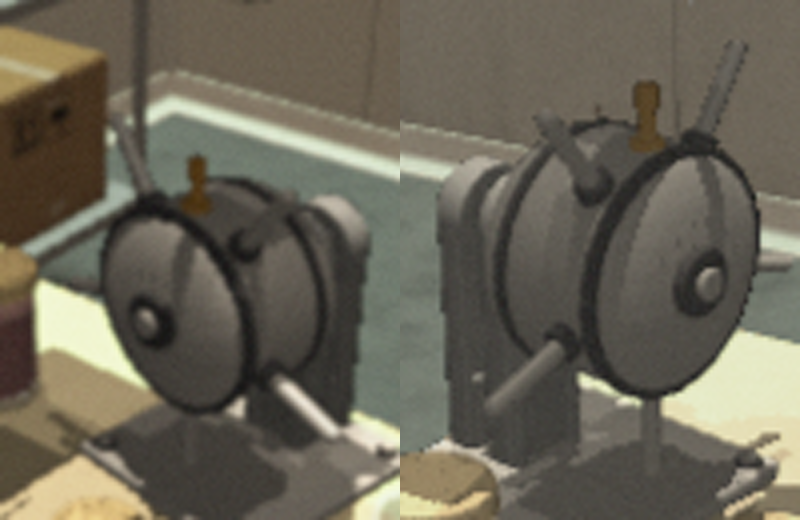

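```bash
python3 - <<'E'
from h import *
sd=[(324,(240.8,137.5)),(36,(289.5,119.3)),(108,(303.3,173)),(252,(228,210.5)),(180,(268,226))]
sc=[(324,(274.5,159.5)),(36,(317.7,179.5))]
fit(sd,sc);fit(sd,[]);fit([],sc)
E
```

```text
angle deg [-0.53964499] [ 0.4 -0.4  0.2 -0.1 -1.6  0.6 -0.1  0.3  0.3  0.  -0.5 -0.9  0.2 -1.5]
angle deg [-0.83008781] [ 0.2 -0.1  0.  -0.2 -1.5  0.3  0.   0.5  0.5 -0.1]
angle deg [0.38204823] [-0.1 -1.1  0.7 -0.8]
```

```bash
python3 -m handwheel '[[[0,0,-0.3,0,0,0,255],[0,0,-0.5,0,0,0,255],[0,0,-0.5,0,0,0,255],[0,0,-0.5,0,0,0,255]]]'; python3 -c "
from station import arm
print(arm.job_done())"
```

```text
t: 10.88
eef_pos: [0.5576, -0.1968, 0.4159]
ee_rot: [3.14, 0.0, -1.751]
force: [-0.4, -0.4, -0.3]
width: 0.0007
gripper_force: 0.0
the job is handed in; nothing more can be done
None
```

The vent valve stem now points straight up, to within about 1° by the camera fit; I pushed two spokes in turn with about 4 N, withdrew the hand above the drum and handed the job in at 10.9 s.

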